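# Shut the ventilation flap with the hooked pole

### The job

The gaming room has aired enough: take the hooked pole off its rest, put its hook through the ring on the open ventilation flap and draw the flap fully shut until its catch snaps, with a steady pull and without wrenching it. Then unhook and lay the pole back in its rest. Touch the flap and its frame only with the pole, and leave the other things on the desk where they are.

Things in the scene. Friction and masses are not known exactly. Their poses are not given: they have to be found in the camera images.
- pole_mid (a point): Middle of the hooked pole, where to grip it: a straight wooden pole of 22 x 22 mm square section, wood reaching 200 mm either way from here, steel caps on the ends, 0.15 to 0.23 kg, balanced near here. It lies level in its rest, this point 56 mm above the desk, sides free for the fingers. x: along the pole towards the hook; z: up.
- hook (a point): Middle of the hook's prong, 261 mm along x and -20 mm along y from pole_mid, same height. A steel rod 8 mm thick leaves the pole's end on its axis and bends sideways to the pole's -y into a level prong, its tip 40 mm from the rod's axis, leaning back 9 degrees towards the pole. Axes as pole_mid.
- rest_seat (a point): Where pole_mid belongs in the rest, 56 mm above the desk. The rest: a dark 300 x 70 mm board fixed to the desk, two black saddles 110 mm either way from the middle, each with a flat floor 45 mm above the desk and sides 27 mm apart that flare to about 45 mm at the top (73 mm up). x: along the rest, the way the hook end points at the start.
- ring (a point): Centre of the ring eye on the flap's inner face: dark steel ring of 6 mm wire, hole 31 mm across, upright and square to the flap: the prong enters it from the side, level and parallel to the hinge. With the flap shut this point is 148 mm above the hinge line and 62 mm inwards (-x of vent) of it; it moves with the flap.
- vent: The flap's aluminium frame in a short piece of wall, fixed, 392 mm wide, 380 mm high, 60 mm deep. Origin: desk height, mid-width, mid-depth. x: level, out of the room through the opening; y: along the wall; z: up. Opening 320 mm wide, from 94 to 344 mm above the desk. The flap (316 x 239 x 24 mm) is hinged at its bottom, on a line along y, 100 mm above the origin.
- flap (a joint): Flap angle (rad): 0 = shut, upright in the frame, against a solid stop; it grows as the top leans out of the room; starts at 0.35 to 0.6. A stiff hinge holds it where left; swinging takes 3 to 6 N at the ring. From about 0.035 a sprung roller in the frame's head resists until some 17 N of level pull at the ring, then it snaps to 0 and stays. Over 25 N between pole and flap or frame is wrenching.
- keyboard: Compact black keyboard, 110 x 300 x 25 mm, origin under its centre; leave alone.
- mouse: Black mouse on a grey mat, 115 x 62 x 36 mm, origin under its centre; leave alone.
- mug: White mug, 82 mm wide, 95 mm high, origin under its centre; leave alone.
- can: Dark drinks can, 54 mm wide, 145 mm high, origin under its centre; leave alone.
- gamepad: White gamepad, about 100 x 160 x 44 mm, origin under its centre; leave alone.
- headset: Black headset lying on its side, about 200 x 190 x 84 mm, origin on the desk midway between the ear cups; leave alone.

How it is judged:
By the outcome, as a careful person would: the job done as asked, in the order asked, and still so for the second after the job is handed in, with the robot touching nothing.
It also fails if it takes over 72 s, if anything falls off the work surface, if the arm or the gripper's body presses on something with over 40 N, if the wrist force passes 120 N, or if a joint passes its speed limit or range.

### The arm

A 6-joint arm with a two-finger parallel gripper is mounted at the origin on the work surface. World frame = base frame: x ahead of the robot, y to its left, z up, the work surface at z = 0. Lengths are in mm, angles in rad, forces in N, time in s.
With the tool pointing down it reaches from about 350 to 775 mm from the base axis. Payload 7.3 kg.
Tool frame: the origin (TCP) lies between the finger pads; the fingertips stand 8 mm ahead of it and the grasp point (between the pads) lies 11 mm behind it; y points along the fingers, z is the direction in which the jaws open and shut, and the axes are right-handed (so a half turn about y gives the same grasp; the last joint's range is limited). The gripper opens to 92 mm and grips with 3 to 60 N. Pads are 19 mm wide; open, the fingers measure 130 mm over their backs; the gripper's body (75 mm by 190 mm) begins 47 mm behind the grasp point.
Start: joints at [1.17, 0.342, 1.524, -0, 1.275, -0.146], TCP at [132.311, 508.073, 234.741] pointing down, gripper open.
Joint ranges: [-2.53, 2.53], [-0.77, 2.02], [0.04, 2.7], [-1, 4.14], [0.28, 2.66], [-3.11, 3.11]. Speed limits (rad/s): [2.57, 2.57, 3.14, 3.14, 3.14, 3.14].

### API

Orientations are given as [roll, pitch, yaw] about the fixed x, y, z axes, in that order (R = Rz(yaw) Ry(pitch) Rx(roll)).
In Python, from plant import bot, vision, job gives the robot as it stands. The module is installed in compiled form; this text tells all that it offers.
- The arm moves only by the tool arm_command, never from a script. Its argument "deltas" is a list of rows, each a list of 4 numbers: the shift along the tool's x, y, z in m, then the turn about the tool's y in degrees. In form: [[x, y, z, twist], ...]. A call has 1 to 5 rows; each row shifts and turns the commanded pose from where the row before left it, along the tool's axes as they then stand; what a row does not reach is not made up. A row lasts 1/10 s, in which the tool goes at most 50 mm and 8.59 degrees, less where a joint would pass 70% of its speed; a pose out of reach is approached as far as the arm can. A call is refused whole if a number of a shift passes 0.05 or a number of a turn 8.59, either way. A call with a gripper value outside its range is refused whole. "claw" is the closure in counts, from 0 (fully open) to 255 (shut), set as the call begins (left out, the last holds). The fingers move at their own pace and stop on an object; the grip force is fixed at half the most. Time passes only in rows, so rows that do not move let the fingers close. It gives the time, the measured TCP pose, the force and the opening at its end, in the units of the state.
- bot.get_obs(): the state, without advancing time (a new reading comes with each control period).
- vision.capture(name): name is "scene" or "top" or "wrist"; returns a dict with "img" (420x560x3 uint8, red, green, blue), "camera_matrix" (3x3 intrinsics, pixels), "world_to_cam" (4x4, takes a point from world to camera coordinates); the wrist camera has in their place "mount" (4x4, takes a point from camera to tool coordinates, whose origin is the TCP and whose axes are the tool frame's). Camera axes: x right, y down, z forward; pixel columns grow to the right and rows downward; lengths in mm; the calibration is good to about 2 mm. A picture is of the moment at which its call begins: read the wrist's pose just before it. There is no depth.
- job.close_job(): hands the job in, once; it reports no verdict.
Trained networks look in a picture, given as the dict that the camera call returned (one of the last four; its "shot" number tells which), for a name from the list of things; names that differ only in an ending like _2 or _b are one class to them, and where a whole thing is asked for, a point or a joint stands for the part that bears it (a point fixed in the world has none). Each returns a list of dicts, best first, with "confidence" (0 to 1); they miss things now and then, are a little off and sometimes report something else, mostly with a low value. They report only what shows in the picture. A call takes as long as a camera call.
- vision.find_in(picture, name): "xyz" ([x, y, z] in mm, in the coordinates of the camera as it stood for that picture, good to about 4 mm: the middle of the surface that is visible of it).
- vision.regions_of(picture, name): "mask" (420x560 bool, what is visible of it).
The state is a dict: "time": time; "joint_positions": joint angles; "dq": joint speeds; "tau": joint torques, N m; "tool_pos": TCP position; "tcp_rot": TCP orientation; "contact_force": force on the tool from outside, world axes, zero at the start; "moment": the same for the moment, N m; "grip_width": finger opening in mm.
Only numpy, scipy, OpenCV 4.12 (cv2) and the standard library are available. Lean on these libraries where they do the work, as an engineer would, in place of code of your own. Each camera call takes 0.05 s, during which the arm holds its last target. There are 200 camera calls.

## Working session

There is one attempt and no reset: what is moved stays moved. The work goes in short steps, Python scripts to look and compute and a tool call to move; the robot and the scene stay as the last step left them, time stands still between calls to the robot, and variables do not carry over. Pictures are saved under pics/ and viewed, about 8 in all and at most 12, crops included, and the job is handed in when it is done.

Besides the shell and the picture viewer there is one more tool, called as name(argument=value, ...) on one line, values as JSON. arm_command: Moves the arm, as the interface text tells. Its arguments: {"type":"object","properties":{"deltas":{"type":"array","items":{"type":"array","items":{"type":"number"}}},"claw":{"type":"number"}},"required":["deltas"]}

```bash
mkdir -p pics
cat > h.py <<'E'
import numpy as np, cv2
from plant import bot, vision, job
from scipy.spatial.transform import Rotation as R
def cap(n,save=None):
    o=bot.get_obs(); p=vision.capture(n)
    if 'mount' in p:
        T=np.eye(4);T[:3,:3]=R.from_euler('xyz',o['tcp_rot']).as_matrix();T[:3,3]=o['tool_pos']
        p['c2w']=T@p['mount']
    else: p['c2w']=np.linalg.inv(p['world_to_cam'])
    if save: cv2.imwrite('pics/'+save,p['img'][:,:,::-1])
    return p
def find(p,name,k=2):
    return [(np.round((p['c2w']@np.r_[d['xyz'],1])[:3],1).tolist(),round(d['confidence'],2)) for d in vision.find_in(p,name)[:k]]
def proj(p,X):
    q=np.linalg.inv(p['c2w'])@np.r_[X,1]; u=p['camera_matrix']@q[:3]; return u[:2]/u[2]
def ray(p,uv,z):
    d=p['c2w'][:3,:3]@np.linalg.inv(p['camera_matrix'])@np.r_[uv,1]; c=p['c2w'][:3,3]
    return c+d*(z-c[2])/d[2]
E
python3 - <<'E'
from h import *
o=bot.get_obs();print(o['tool_pos'],o['tcp_rot'],o['time'],o['contact_force'])
print(R.from_euler('xyz',o['tcp_rot']).as_matrix().round(3))
for c in('scene','top'):
    p=cap(c,c+'.png'); print(c,p['c2w'].round(2).tolist(),p['camera_matrix'].tolist())
    for n in('pole_mid','hook','rest_seat','ring','vent','flap','keyboard','mouse','mug','can','gamepad','headset'): print(n,find(p,n))
E
```

```text
[132.14227503 507.68322192 234.04639368] [-1.57232962e+00  2.30978153e-04 -2.54809172e-01] 0.0 [ 0.7982159  -0.42085111 -0.68023239]
[[ 0.968 -0.001  0.252]
 [-0.252 -0.001  0.968]
 [-0.    -1.    -0.002]]
scene [[0.18, 0.76, -0.62, 1239.02], [0.98, -0.14, 0.11, -189.36], [-0.0, -0.63, -0.78, 1112.66], [0.0, 0.0, 0.0, 1.0]] [[382.5297181164267, 0.0, 281.4499019612823], [0.0, 382.5297181164267, 213.23322335541465], [0.0, 0.0, 1.0]]
pole_mid [([489.2, -223.4, 70.3], 0.91), ([658.4, -528.5, 65.1], 0.57)]
hook [([494.0, -225.0, 69.8], 0.66)]
rest_seat [([507.2, -237.2, 12.8], 0.75)]
ring [([470.7, 399.5, 182.0], 0.81), ([389.8, 137.9, 59.5], 0.56)]
vent [([560.5, 392.7, 220.7], 0.55)]
flap [([472.6, 401.2, 179.9], 0.71)]
keyboard []
mouse [([716.8, -270.4, 39.7], 0.8), ([590.7, 114.9, 108.6], 0.4)]
mug [([386.9, 138.2, 59.7], 0.81), ([470.2, 402.9, 183.5], 0.69)]
can [([588.8, 113.7, 106.8], 0.88)]
gamepad [([338.1, -412.8, 31.5], 0.87), ([472.8, 400.1, 183.4], 0.7)]
headset [([658.6, -528.3, 60.7], 0.73), ([471.3, 402.2, 181.3], 0.58)]
top [[0.01, -1.0, 0.09, 369.95], [-1.0, -0.01, -0.01, -67.43], [0.01, -0.09, -1.0, 1594.44], [0.0, 0.0, 0.0, 1.0]] [[485.8123615258298, 0.0, 279.0697735312461], [0.0, 485.8123615258298, 202.70783444480486], [0.0, 0.0, 1.0]]
pole_mid [([480.5, -209.3, 68.7], 0.6)]
hook [([487.1, -210.3, 68.0], 0.78), ([368.6, 141.1, 6.1], 0.28)]
rest_seat [([483.6, -233.8, 10.0], 0.75)]
ring [([454.4, 438.0, 269.8], 0.7)]
vent [([488.4, 379.3, 300.6], 0.82), ([370.7, 143.0, 6.3], 0.2)]
flap [([457.5, 440.5, 266.7], 0.77)]
keyboard [([702.3, -6.0, 24.2], 0.58), ([322.2, -422.3, 39.0], 0.4)]
mouse [([720.7, -270.4, 36.3], 0.65)]
mug [([370.0, 143.8, 8.4], 0.83)]
can [([567.0, 115.2, 141.6], 0.57)]
gamepad [([322.1, -421.8, 34.0], 0.75)]
headset [([636.2, -537.0, 62.9], 0.93), ([568.0, 115.1, 141.0], 0.33)]
```

View pics/scene.png

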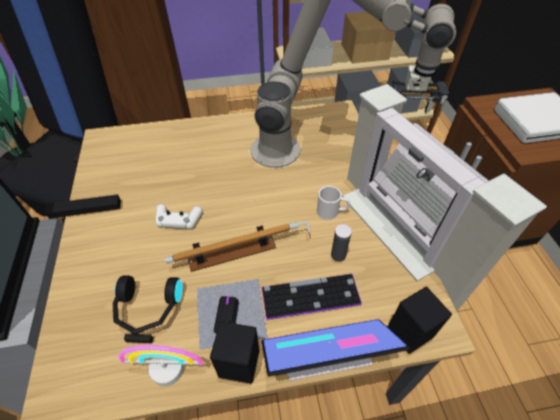

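View pics/top.png

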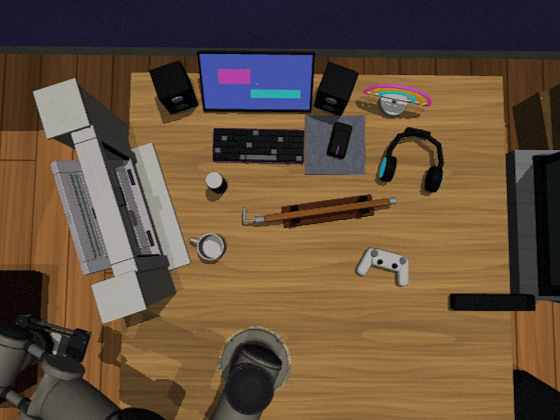

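The scene view shows the flap in its frame at right (300–500, 100–300) and the pole at (170–305, 225–260). In the top view the pole runs from (393,201) to the hook at (246,216), with the prong pointing up. The vent is at left, its sill running (153,147)–(188,262). Next I'll zoom in on the vent.

Run:
```python
from h import *
a=cv2.imread('pics/scene.png')[80:310,330:540]; b=cv2.imread('pics/top.png')[75:325,30:260]
a=cv2.resize(a,None,fx=600/230,fy=600/230,interpolation=cv2.INTER_CUBIC)[:,:390+150]
b=cv2.resize(b,None,fx=1.2,fy=1.2)
cv2.imwrite('pics/crop.png',np.hstack([cv2.resize(a,(400,438)),cv2.resize(cv2.imread('pics/top.png')[75:325,30:260],(400,438),interpolation=cv2.INTER_CUBIC)]))
p=cap('top')
m=vision.regions_of(p,'pole_mid')[0]; ys,xs=np.nonzero(m['mask']); print(m['confidence'],xs.min(),xs.max(),ys.min(),ys.max())
W=np.array([ray(p,(x,y),62)[:2] for x,y in zip(xs,ys)])
(cx,cy),(w,h),ang=cv2.minAreaRect(W.astype(np.float32)); print('rect',cx,cy,w,h,ang)
v,_,_,_=np.linalg.lstsq(np.c_[W[:,1],np.ones(len(W))],W[:,0],rcond=None); print('x=a*y+b',v)
# wood by colour
I=p['img'].astype(int); wood=m['mask']&(I[:,:,0]>I[:,:,2]+50); ys,xs=np.nonzero(wood)
W=np.array([ray(p,(x,y),67)[:2] for x,y in zip(xs,ys)]);print('wood y',W[:,1].min(),W[:,1].max(),W.mean(0))
for uv in((36,88),(74,80),(153,147),(188,262),(100,322),(172,298)): print(uv,ray(p,uv,380).round(),ray(p,uv,0).round())
```

```text
0.94 243 396 197 223
rect 484.37493896484375 -204.8246612548828 51.33095169067383 488.69390869140625 4.689181804656982
x=a*y+b [-1.38937226e-01  4.56617368e+02]
wood y -435.88416804502464 28.20325870140246 [ 487.25261856 -220.64196961]
(36, 88) [769. 550. 380.] [894. 743.   0.]
(74, 80) [791. 454. 380.] [923. 617.   0.]
(153, 147) [619. 246. 380.] [696. 345.   0.]
(188, 262) [330. 151. 380.] [318. 219.   0.]
(100, 322) [183. 363. 380.] [124. 498.   0.]
(172, 298) [242. 188. 380.] [202. 268.   0.]
```

View pics/crop.png

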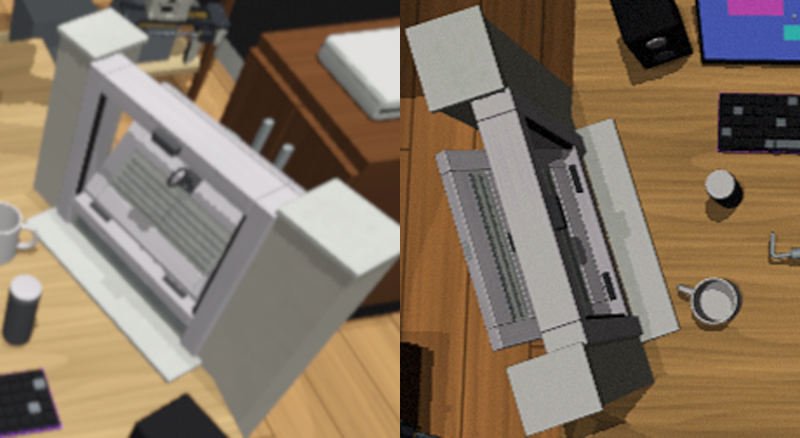

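The crop shows the ring at scene-crop (183,180) on the flap's inner face. The frame head in the top crop runs from (472–510, 92) to (552–590, 340). I'll fit the vent pose from the frame corners and solve for the flap angle from the ring ray.

```bash
cat >> h.py <<'E'
def vent(V,P): # V=(x,y,yaw)
    c,s=np.cos(V[2]),np.sin(V[2]); return np.array([V[0]+c*P[0]-s*P[1],V[1]+s*P[0]+c*P[1],P[2]])
def ringv(th,y=0): return np.array([-62*np.cos(th)+148*np.sin(th),y,100+148*np.cos(th)+62*np.sin(th)])
E
python3 - <<'E'
from h import *
from scipy.optimize import least_squares
t=cap('top'); s=cap('scene')
tp=lambda u,v:((u-400)/1.739+30,v/1.752+75)
sp=lambda u,v:(u/1.932+330,v/1.905+80)
q=[ray(t,tp(*a),380) for a in((472,96),(510,90),(552,346),(590,335))]
for a in q: print(a.round())
# vent: outer(+x) is left in top; far (world +x) is vent -y
obs=[(t,tp(472,96),(30,-196,380)),(t,tp(510,90),(-30,-196,380)),(t,tp(552,346),(30,196,380)),(t,tp(590,335),(-30,196,380)),
 (s,sp(93,68),(-30,196,380)),(s,sp(250,208),(-30,-196,380))]
f=lambda V:np.concatenate([proj(c,vent(V,P))-uv for c,uv,P in obs])
r=least_squares(f,[470,400,1.86],loss='soft_l1'); V=r.x; print(V,r.fun.round(1))
ruv=sp(183,180)
g=lambda a:proj(s,vent(V,ringv(a[0],a[1])))-ruv
r=least_squares(g,[.5,0]); print('theta,y',r.x,'ring',vent(V,ringv(*r.x)))
for k in range(2):
  for n in('ring',):
    for p in(s,t): print(find(p,n))
out=[]
for c in(s,t):
    im=c['img'][:,:,::-1].copy(); im=cv2.resize(im,None,fx=3,fy=3,interpolation=cv2.INTER_CUBIC)
    def L(pts,col):
        cv2.polylines(im,[np.int32([3*proj(c,vent(V,p)) +1 for p in pts])],True,col,1)
    for x in(-30,30): L([(x,-196,0.),(x,196,0),(x,196,380),(x,-196,380)],(0,0,255))
    L([(-30,-160,94),(-30,160,94),(-30,160,344),(-30,-160,344)],(0,255,0))
    for th in(.35,.5,.6):
        L([ringv(th)+np.array([15*np.cos(b)*np.cos(th)+15*np.sin(b)*np.sin(th),0,15*np.sin(b)*np.cos(th)-15*np.cos(b)*np.sin(th)]) for b in np.linspace(0,6.28,20)],(255,0,0))
    out.append(im)
cv2.imwrite('pics/ov.png',np.hstack([out[0][210:810,1020:1420],out[1][210:810,120:520]]))
E
```

```text
[661. 455. 380.]
[670. 400. 380.]
[303. 325. 380.]
[319. 271. 380.]
[487.79204091 362.38549304   1.90939892] [-0.5 -0.6  0.3 -4.7 -0.5  4.1  0.9  2.4 -3.5 -2.  11.4  6. ]
theta,y [ 0.62465929 -6.78309859] ring [482.14505846 398.84112633 256.31093633]
[([469.7, 399.7, 181.5], 0.74)]
[([452.4, 441.0, 269.8], 0.8)]
[([469.7, 399.7, 181.5], 0.74)]
[([452.4, 441.0, 269.8], 0.8)]
```

View pics/ov.png

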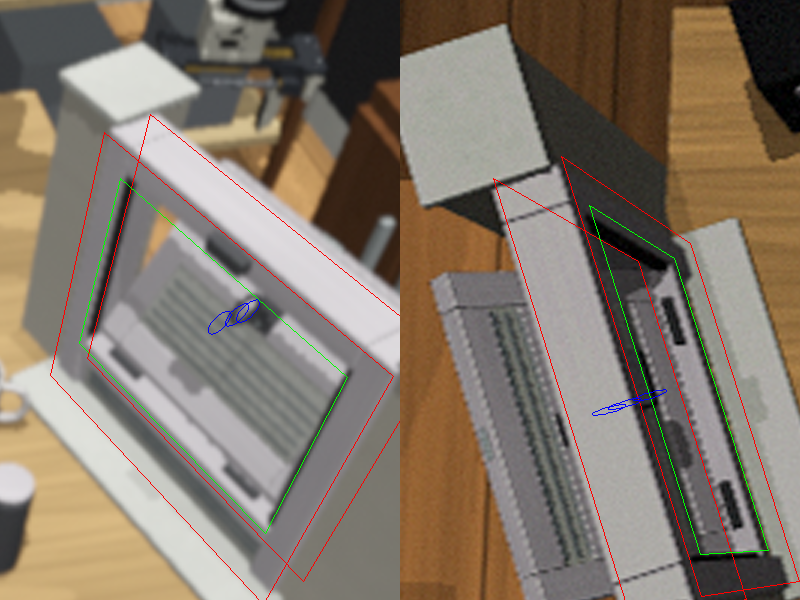

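The red fit misses because one of my scene corners was wrong. I'll take a cleaner scene crop together with the top one and pick corners carefully.

Run:
```python
import cv2,numpy as np
a=cv2.imread('pics/scene.png')[95:295,345:510]; b=cv2.imread('pics/top.png')[115:315,45:145]
f=lambda i:cv2.resize(i,None,fx=3,fy=3,interpolation=cv2.INTER_CUBIC)
cv2.imwrite('pics/c3.png',np.hstack([f(a),f(b)]))
```

```text
(no output)
```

View pics/c3.png

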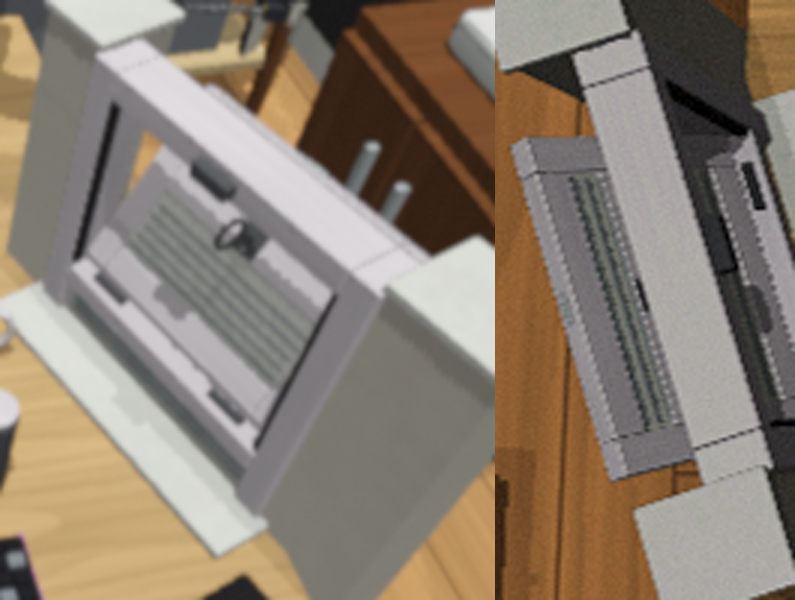

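```bash
cat > fit.py <<'E'
from h import *
from scipy.optimize import least_squares
t=cap('top'); s=cap('scene')
tp=lambda u,v:((u-495)/3+44.7,v/3+114.7)
sp=lambda u,v:(u/3+344.7,v/3+94.7)
obs=[(t,tp(577,55),(30,-196,380)),(t,tp(638,35),(-30,-196,380)),(t,tp(700,485),(30,196,380)),(t,tp(770,465),(-30,196,380)),
 (s,sp(99,63),(-30,196,380)),(s,sp(383,293),(-30,-196,380)),(s,sp(115,103),(-30,160,344)),(s,sp(335,297),(-30,-160,344)),
 (s,sp(75,262),(-30,160,94)),(s,sp(257,450),(-30,-160,94)),(s,sp(145,42),(30,196,380))]
f=lambda V:np.concatenate([proj(c,vent(V,P))-uv for c,uv,P in obs])
r=least_squares(f,[470,400,1.86],loss='soft_l1'); V=r.x
E
python3 - <<'E'
from fit import *
print(V,f(V).reshape(-1,2).round(1).tolist())
for ruv in (sp(232,235),):
  r=least_squares(lambda a:proj(s,vent(V,ringv(a[0],a[1])))-ruv,[.5,0]); print('theta,y',r.x,'ring',vent(V,ringv(*r.x)))
# flap top edge in top view: outer far corner (515,150), outer near (612,478)
fl=lambda th,x,y,z:np.array([x*np.cos(th)+z*np.sin(th),y,100+z*np.cos(th)-x*np.sin(th)])
for th in(.4,.45,.5,.55,.6): print(th,[(3*(proj(t,vent(V,fl(th,x,y,235)))-(44.7,114.7))+(495,0)).round() for x,y in((12,-158),(-12,-158),(12,158))])
E
```

```text
[484.1846538  370.19309777   1.89705038] [[-3.4, -2.9], [-0.9, -3.5], [-0.3, 1.9], [-0.3, 0.9], [-0.5, -3.3], [-0.2, 1.6], [-0.9, -1.0], [0.5, 0.5], [-1.3, 0.9], [-1.0, 1.8], [-0.7, -1.9]]
theta,y [0.53704202 0.11590474] ring [476.88153014 391.41631416 258.88440107]
0.4 [array([533., 130.]), array([552., 120.]), array([633., 470.])]
0.45 [array([524., 134.]), array([542., 125.]), array([624., 474.])]
0.5 [array([516., 139.]), array([533., 129.]), array([615., 477.])]
0.55 [array([509., 144.]), array([524., 134.]), array([607., 480.])]
0.6 [array([502., 148.]), array([516., 139.]), array([600., 483.])]
```

arm_command(deltas=[[0,-0.05,0,0],[0,-0.05,0,0],[0,-0.05,0,0],[0,-0.05,0,0],[0,-0.05,0,0]])

```text
time: 2.3
tool_pos: [132.0, 507.5, 487.1]
tcp_rot: [-1.57, -0.0, -0.255]
contact_force: [1.3, 2.0, -0.5]
grip_width: 92.0
```

arm_command(deltas=[[0.038,0,-0.031,8.5],[0.041,0,-0.026,8.5],[0.045,0,-0.02,0],[0.045,0,-0.02,0],[0.045,0,-0.02,0]])

```text
time: 2.8
tool_pos: [272.8, 304.9, 484.9]
tcp_rot: [-1.57, -0.0, -0.551]
contact_force: [0.5, 0.5, 0.6]
grip_width: 91.8
```

arm_command(deltas=[[0.045,0,-0.017,0],[0.045,0,-0.017,0],[0.045,0,-0.017,0],[0.035,0,-0.031,0],[0.035,0,-0.031,0]])

```text
time: 3.3
tool_pos: [388.2, 101.1, 484.6]
tcp_rot: [-1.571, 0.0, -0.552]
contact_force: [1.4, 0.2, 0.1]
grip_width: 91.8
```

arm_command(deltas=[[0.035,0,-0.031,0],[0.035,0,-0.031,0],[0.035,0,-0.031,0],[0.035,0,-0.031,0],[0.035,0,-0.031,0]])

```text
time: 3.8
tool_pos: [455.6, -122.7, 484.9]
tcp_rot: [-1.57, -0.001, -0.552]
contact_force: [1.3, 0.3, 0.7]
grip_width: 91.9
```

arm_command(deltas=[[0.035,0.05,-0.031,0],[0.03,0.05,-0.03,0],[0,0.03,0,8.5],[0,0.03,0,8.5],[0,0.03,0,8.5]])

```text
time: 4.3
tool_pos: [472.7, -185.2, 318.6]
tcp_rot: [-1.571, 0.0, -1.003]
contact_force: [0.4, 0.4, 0.6]
grip_width: 92.0
```

arm_command(deltas=[[0,0,0,8.5],[0,0,0,8.5],[0,0,0,8.5],[0,0,0,0]])

```text
time: 4.7
tool_pos: [472.9, -184.9, 320.0]
tcp_rot: [-1.571, 0.0, -1.443]
contact_force: [0.1, -0.8, 0.1]
grip_width: 91.9
```

Run:
```python
from h import *
o=bot.get_obs();print(o['tool_pos'],np.degrees(o['tcp_rot']),o['joint_positions'])
p=cap('wrist','w1.png')
for n in('pole_mid','rest_seat','hook'): print(n,find(p,n))
```

```text
[ 472.94575927 -184.8770964   319.99417573] [-9.00037677e+01  9.19141856e-03 -8.26751333e+01] [-5.23723412e-01  2.56878985e-01  1.40923088e+00  8.80765649e-05
  1.47563236e+00 -6.51574835e-01]
pole_mid [([477.7, -158.0, 65.7], 0.87)]
rest_seat [([490.3, -215.1, 11.9], 0.69)]
hook [([475.4, -158.0, 67.9], 0.97)]
```

View pics/w1.png

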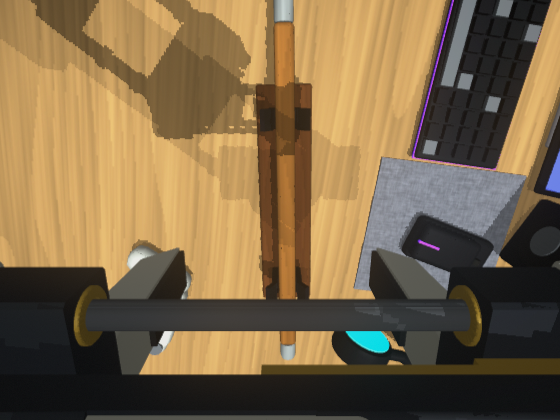

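The wrist view shows the pole running almost vertically from (285,23), where the wood ends under the hook cap, to (288,343) at the tail cap. The saddles are near rows 107–130 and 265–297.

Run:
```python
from h import *
p=cap('wrist')
a=ray(p,(284.5,23),67);b=ray(p,(288.5,344),67); print(a,b,np.linalg.norm(a-b),(a+b)/2,np.degrees(np.arctan2(*(a-b)[1::-1])))
for r in (40,100,160,220,250,340): 
    row=p['img'][r].astype(int); w=np.nonzero((row[260:315,0]-row[260:315,2]>40))[0]+260; print(r,w.min(),w.max(), row[270:304:3].tolist() if r==160 else '')
for uv in((285,118),(287,285)): print(ray(p,uv,73))
for uv in((284,84),):print(ray(p,uv,12))
```

```text
[460.57678749 -29.19548372  67.        ] [ 520.35600069 -419.81261665   67.        ] 395.16490085551715 [ 490.46639409 -224.50405019   67.        ] 98.70091618648927
40 260 314 
100 260 314 
160 260 314 [[102, 64, 35], [72, 48, 26], [88, 60, 30], [156, 104, 48], [172, 114, 52], [166, 109, 51], [169, 113, 52], [165, 109, 50], [124, 83, 40], [111, 69, 37], [109, 69, 37], [104, 65, 36]]
220 260 314 
250 260 314 
340 260 314 
[ 474.08807196 -123.31777662   73.        ]
[ 505.04119843 -327.03927996   73.        ]
[468.92196893 -86.01843396  12.        ]
```

arm_command(deltas=[[0.042,0,0.012,-1.4],[0,0.045,0,0],[0,0.045,0,0],[0,0.045,0,0],[0,0.045,0,0]])

```text
time: 5.45
tool_pos: [490.2, -225.0, 138.6]
tcp_rot: [-1.57, -0.0, -1.416]
contact_force: [0.7, 0.1, -0.5]
grip_width: 91.6
```

arm_command(deltas=[[0,0,0,0],[0,0,0,0]])

```text
time: 5.65
tool_pos: [490.6, -225.2, 140.8]
tcp_rot: [-1.571, 0.0, -1.416]
contact_force: [0.5, 0.1, 0.3]
grip_width: 91.7
```

Run:
```python
from h import *
o=bot.get_obs();print(o['tool_pos'],np.degrees(o['tcp_rot']))
p=cap('wrist','w2.png'); print(find(p,'pole_mid'))
for c in((0,-10,0),(490.5,-224.5,67),(490.5-30*.151,-224.5+30*.988,67),(490.5-80*.151,-224.5+80*.988,67),(490.5-150*.151,-224.5+150*.988,67)): print(c,proj(p,c).round(1))
I=p['img'].astype(int)
for r in(20,80,140,200,230): print(r,[int(v) for v in (I[r,230:340:4,0]-I[r,230:340:4,2])])
```

```text
[ 490.58273651 -225.15793496  140.76223366] [-9.00140138e+01  1.99615612e-02 -8.11495831e+01]
[([483.1, -181.4, 68.1], 0.94)]
(0, -10, 0) [-453.6 -251.6]
(490.5, -224.5, 67) [276.2 222.6]
(485.97, -194.86, 67) [276.3 179.3]
(478.42, -145.46, 67) [276.4  99.1]
(467.85, -76.30000000000001, 67) [276.6 -33.6]
20 [53, 55, 67, 84, 86, 63, 57, 94, 128, 141, 132, 135, 135, 134, 139, 124, 72, 87, 86, 83, 85, 77, 78, 73, 109, 112, 112, 114]
80 [12, 13, 13, 13, 13, 13, 15, 60, 84, 90, 86, 89, 90, 90, 139, 125, 13, 16, 18, 17, 20, 19, 17, 71, 115, 116, 115, 115]
140 [71, 50, 55, 54, 56, 54, 56, 59, 82, 90, 91, 72, 72, 73, 71, 64, 75, 48, 47, 47, 45, 48, 50, 63, 67, 65, 81, 81]
200 [98, 59, 71, 68, 71, 73, 46, 49, 67, 72, 76, 129, 129, 124, 110, 74, 73, 45, 46, 47, 45, 44, 105, 107, 110, 104, 112, 113]
230 [109, 49, 72, 69, 72, 73, 48, 49, 99, 71, 72, 126, 114, 114, 106, 66, 72, 72, 74, 73, 74, 64, 108, 104, 111, 113, 113, 112]
```

View pics/w2.png

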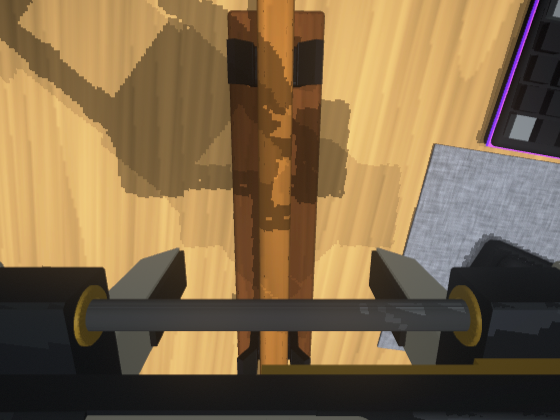

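arm_command(deltas=[[0,0.035,0,0],[0,0.035,0,0],[0,0.02,0,0],[0,0.006,0,0],[0,0,0,0]])

```text
time: 6.25
tool_pos: [491.2, -225.5, 45.3]
tcp_rot: [-1.569, -0.001, -1.417]
contact_force: [-0.6, -0.2, 0.5]
grip_width: 91.5
```

arm_command(deltas=[[0,0,0,0],[0,0,0,0],[0,0,0,0],[0,0,0,0],[0,0,0,0]], claw=255)

```text
time: 6.75
tool_pos: [490.4, -225.0, 44.3]
tcp_rot: [-1.57, -0.0, -1.417]
contact_force: [0.1, 0.2, -0.4]
grip_width: 56.3
```

arm_command(deltas=[[0,0,0,0],[0,0,0,0],[0,0,0,0]])

```text
time: 7.05
tool_pos: [490.3, -224.9, 44.0]
tcp_rot: [-1.571, 0.0, -1.417]
contact_force: [0.2, -0.2, -0.2]
grip_width: 31.9
```

arm_command(deltas=[[0,0,0,0],[0,0,0,0],[0,0,0,0],[0,0,0,0]])

```text
time: 7.45
tool_pos: [490.1, -224.9, 44.0]
tcp_rot: [-1.571, 0.0, -1.417]
contact_force: [-0.6, 0.2, 0.3]
grip_width: 21.8
```

arm_command(deltas=[[0,-0.01,0,0],[0,-0.02,0,0],[0,-0.03,0,0],[0,-0.03,0,0],[0,0,0,0]])

```text
time: 7.95
tool_pos: [492.5, -226.2, 138.6]
tcp_rot: [-1.564, -0.006, -1.417]
contact_force: [0.4, -0.5, -0.5]
grip_width: 21.8
```

arm_command(deltas=[[0,-0.04,0,0],[0,-0.04,0,0],[0,-0.03,0,0],[-0.038,0,0.0146,0],[-0.038,0,0.0146,0]])

```text
time: 8.45
tool_pos: [507.6, -145.3, 244.4]
tcp_rot: [-1.57, -0.0, -1.42]
contact_force: [0.7, 0.1, -2.2]
grip_width: 21.8
```

arm_command(deltas=[[-0.038,0,0.0146,0],[-0.038,0,0.0146,0],[-0.038,0,0.0146,-5],[0,0,0,-5],[0,0,0,0]])

```text
time: 8.95
tool_pos: [533.1, -24.8, 243.3]
tcp_rot: [-1.572, 0.001, -1.239]
contact_force: [0.4, -0.1, -1.7]
grip_width: 22.2
```

arm_command(deltas=[[0,0,0,0],[0,0,0,0]])

```text
time: 9.15
tool_pos: [533.1, -26.8, 243.8]
tcp_rot: [-1.571, 0.0, -1.246]
contact_force: [-1.0, -0.6, -0.8]
grip_width: 22.3
```

Run:
```python
from fit import *
o=bot.get_obs();print(o['tool_pos'],np.degrees(o['tcp_rot']),o['contact_force'],o['moment'])
for p,n in((s,'s3'),(t,'t3')):
    cv2.imwrite(f'pics/{n}.png',p['img'][:,:,::-1]); print(find(p,'hook'),find(p,'ring'),find(p,'pole_mid'))
psi=o['tcp_rot'][2]; tx=np.array([np.cos(psi),np.sin(psi),0]); tz=np.array([-np.sin(psi),np.cos(psi),0])
pm=np.array(o['tool_pos'])+[0,0,11]; hook=pm-261*tx+20*tz
print('hook pred',hook, proj(s,hook),proj(t,hook))
ims=[]
for p in(s,t):
    im=cv2.resize(p['img'][:,:,::-1],None,fx=3,fy=3,interpolation=cv2.INTER_CUBIC)
    P=lambda X:tuple(int(v) for v in 3*proj(p,X)+1)
    cv2.line(im,P(pm+200*tx),P(pm-200*tx),(0,0,255),1); cv2.line(im,P(pm-264*tx),P(pm-258*tx+40*tz),(0,0,255),1)
    R_=vent(V,ringv(.537)); cv2.circle(im,P(R_),3,(255,0,0),1)
    c=P((R_+hook)/2); ims.append(im[c[1]-280:c[1]+280,c[0]-200:c[0]+200])
cv2.imwrite('pics/o3.png',np.hstack(ims))
```

```text
[533.21799486 -26.85352128 243.92355335] [-9.00097793e+01  1.08583026e-02 -7.13415282e+01] [ 0.36840067  0.62237143 -3.21481454] [-0.09585363  0.03617577 -0.01571801]
[([717.3, -269.5, 36.3], 0.63), ([555.1, -76.1, 269.9], 0.6)] [] [([556.9, -72.2, 268.3], 0.58)]
[([512.7, 24.4, 266.1], 0.83), ([487.6, -233.5, 11.2], 0.19)] [([454.6, 437.0, 267.7], 0.65), ([714.7, -14.7, 26.2], 0.62)] [([509.7, 25.2, 267.3], 0.71)]
hook pred [468.66606189 226.82747515 254.92355335] [370.59587197 178.88332865] [169.89456688 209.81958008]
```

View pics/o3.png

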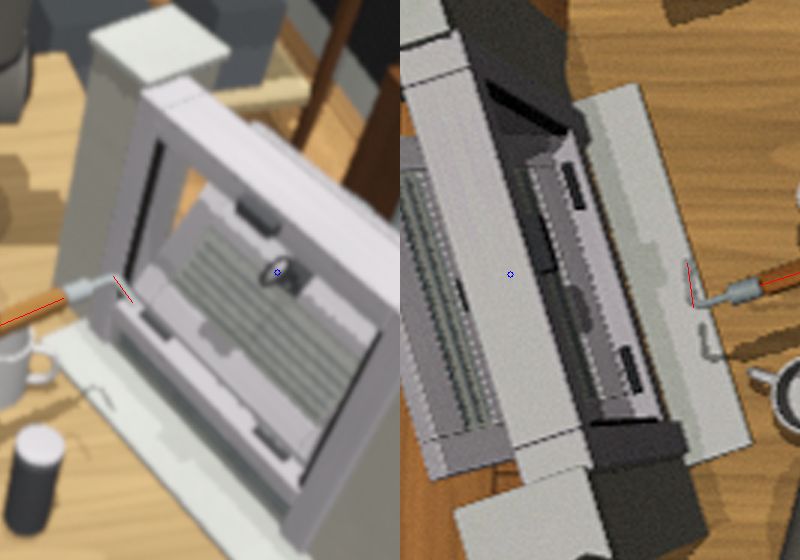

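arm_command(deltas=[[-0.04,-0.004,0,0],[-0.04,0,0,0],[-0.04,0,0,0],[-0.032,0,0,0],[0,0,0,0]])

```text
time: 10.05
tool_pos: [483.0, 121.0, 248.3]
tcp_rot: [-1.571, 0.001, -1.239]
contact_force: [-0.2, -0.7, -1.8]
grip_width: 21.5
```

arm_command(deltas=[[0,0,0,0],[0,0,0,0]])

```text
time: 10.25
tool_pos: [484.7, 117.2, 248.1]
tcp_rot: [-1.571, -0.0, -1.243]
contact_force: [0.8, -0.8, -1.5]
grip_width: 21.8
```

```bash
cat > look.py <<'E'
from fit import *
import sys
o=bot.get_obs();print(o['tool_pos'],np.degrees(o['tcp_rot']),o['contact_force'])
psi=o['tcp_rot'][2]; tx=np.array([np.cos(psi),np.sin(psi),0]); tz=np.array([-np.sin(psi),np.cos(psi),0])
pm=np.array(o['tool_pos'])+[0,0,11]; hook=pm-261*tx+20*tz
p=s; F=8
im=cv2.resize(p['img'][:,:,::-1],None,fx=F,fy=F,interpolation=cv2.INTER_CUBIC)
P=lambda X:tuple(int(v) for v in F*proj(p,X)+F/2)
if len(sys.argv)>2:
    cv2.line(im,P(pm-264*tx),P(pm-258*tx+40*tz),(0,0,255),1)
    cv2.circle(im,P(vent(V,ringv(float(sys.argv[2])))),3,(255,0,0),1)
c=P(vent(V,ringv(.45))); cv2.imwrite('pics/'+sys.argv[1],im[c[1]-280:c[1]+280,c[0]-400:c[0]+300])
print('crop origin',c[0]-400,c[1]-280)
E
python3 look.py o4.png .537
```

```text
[484.77560322 116.8701508  248.01851667] [-8.99975582e+01 -8.03341695e-03 -7.12869693e+01] [ 0.65164659  0.03092035 -1.83744333]
crop origin 2954 1118
```

View pics/o4.png

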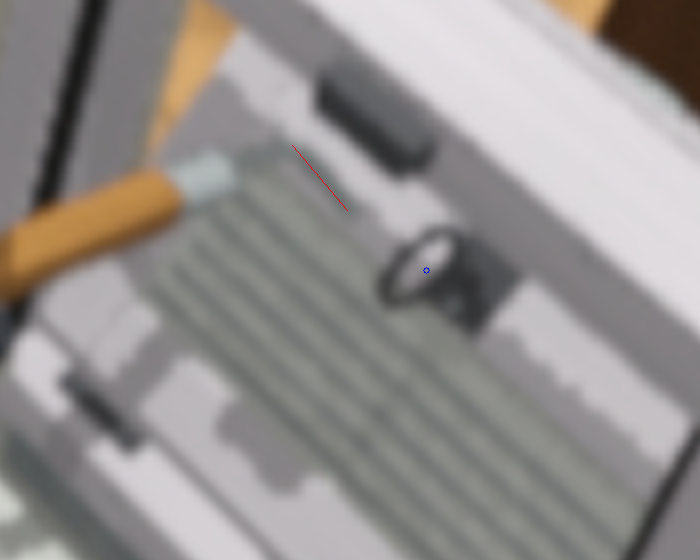

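Run:
```python
from fit import *
for c in((420,268),(414,268),(426,270)):
    uv=((c[0]+2954-4)/8,(c[1]+1118-4)/8)
    r=least_squares(lambda a:proj(s,vent(V,ringv(a[0],a[1])))-uv,[.5,0]); q=least_squares(lambda a:proj(s,vent(V,ringv(a[0],0)))-uv,[.5])
    print(r.x,vent(V,ringv(*r.x)).round(1),q.x,vent(V,ringv(q.x[0],0)).round(1),q.fun)
uv=lambda c:((c[0]+2954-4)/8,(c[1]+1118-4)/8)
print(ray(s,uv((300,142)),259),ray(s,uv((352,203)),259))
```

```text
[0.52777472 2.13556056] [475.4 389.4 259.1] [0.52014506] [477.9 388.9 259.2] [0.18394706 0.52196695]
[0.51321877 3.09437842] [475.3 386.9 259.4] [0.50260039] [478.7 386.3 259.6] [0.27829339 0.7578956 ]
[0.53711091 0.27979709] [476.7 391.4 258.9] [0.53607555] [477.  391.3 258.9] [0.02314762 0.06833338]
[398.51905333 370.55163002 259.        ] [435.99964841 377.47772482 259.        ]
```

arm_command(deltas=[[0.003,0,0.01,0],[0,0,0.012,0],[0,0,0.012,0],[0,0,0,0]])

```text
time: 10.85
tool_pos: [519.2, 125.9, 247.7]
tcp_rot: [-1.57, -0.0, -1.243]
contact_force: [0.2, 0.3, -1.8]
grip_width: 21.9
```

arm_command(deltas=[[0,0,0.008,0],[0,0,0.008,0],[0,0,0.008,0],[0,0,0,0],[0,0,0,0]])

```text
time: 11.35
tool_pos: [540.2, 133.8, 247.9]
tcp_rot: [-1.571, 0.0, -1.243]
contact_force: [-0.4, -0.8, -2.7]
grip_width: 22.2
```

```bash
python3 look.py o5.png
```

```text
[539.99707379 133.67018578 248.05521788] [-9.00140930e+01  4.83122828e-03 -7.11948952e+01] [ 0.04909118 -0.05331299 -2.14266626]
crop origin 2954 1118
```

View pics/o5.png

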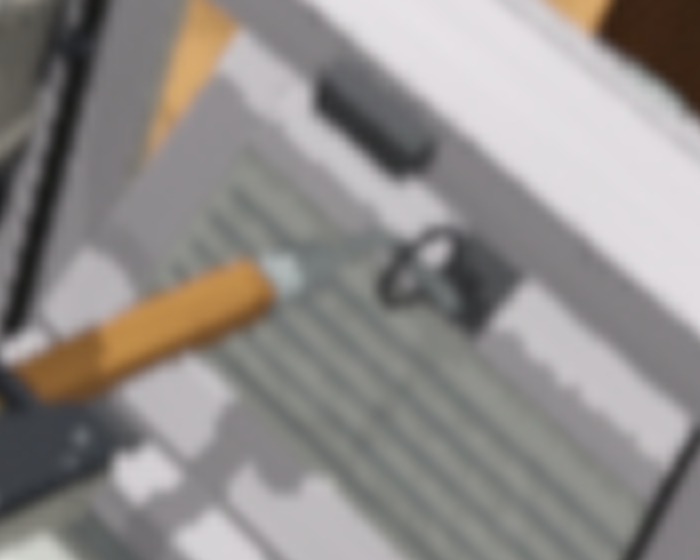

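arm_command(deltas=[[0.003,0,0,0],[0.004,0,0,0],[0.004,0,0,0],[0.004,0,0,0],[0.004,0,0,0]])

```text
time: 11.95
tool_pos: [546.0, 116.7, 248.0]
tcp_rot: [-1.571, 0.003, -1.242]
contact_force: [-1.2, 6.3, -1.8]
grip_width: 22.1
```

arm_command(deltas=[[0.004,0,0,0],[0.004,0,0,0],[0.004,0,0,0],[0.004,0,0,0],[0.004,0,0,0]])

```text
time: 12.45
tool_pos: [552.4, 97.6, 247.8]
tcp_rot: [-1.571, 0.002, -1.242]
contact_force: [-1.4, 5.7, -2.1]
grip_width: 22.2
```

```bash
python3 look.py o6.png
```

```text
[552.58357335  97.02109074 247.81781839] [-9.00223983e+01  8.30699733e-02 -7.12081647e+01] [-0.96682499  4.62578223 -2.48772792]
crop origin 2954 1118
```

View pics/o6.png

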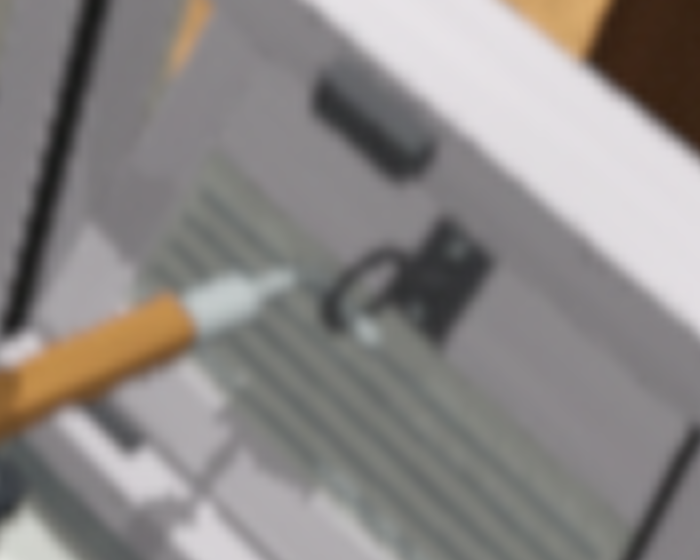

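Run:
```python
from fit import *
for c in((362,290),(368,287)):
    uv=((c[0]+2954-4)/8,(c[1]+1118-4)/8)
    r=least_squares(lambda a:proj(s,vent(V,ringv(a[0],a[1])))-uv,[.5,0]); q=least_squares(lambda a:proj(s,vent(V,ringv(a[0],0)))-uv,[.5])
    print(r.x,q.x,ringv(q.x[0],0))
```

```text
[0.34667667 3.13411166] [0.3393501] [ -9.19881457   0.         260.19794571]
[0.36554992 3.18108679] [0.35778347] [ -6.24443009   0.         260.34028531]
```

arm_command(deltas=[[0.004,0.0003,0,0],[0.004,0.0004,0,0],[0.004,0.0005,0,0],[0.004,0.0005,0,0],[0.004,0.0006,0,0]])

```text
time: 13.15
tool_pos: [559.0, 78.4, 245.6]
tcp_rot: [-1.571, 0.001, -1.242]
contact_force: [-1.0, 5.7, -2.8]
grip_width: 21.8
```

arm_command(deltas=[[0.004,0.0008,0,0],[0.004,0.0009,0,0],[0.004,0.001,0,0],[0.003,0.001,0,0],[0.002,0.001,0,0]])

```text
time: 13.65
tool_pos: [564.5, 62.1, 240.8]
tcp_rot: [-1.571, 0.001, -1.243]
contact_force: [-1.1, 5.5, -2.6]
grip_width: 21.8
```

arm_command(deltas=[[0.002,0.0004,0,0],[0.002,0.0004,0,0],[0.0015,0.0004,0,0],[0.0015,0.0004,0,0],[0.001,0.0003,0,0]])

```text
time: 14.15
tool_pos: [567.1, 54.6, 238.9]
tcp_rot: [-1.571, 0.001, -1.243]
contact_force: [-1.2, 5.2, -4.0]
grip_width: 21.6
```

arm_command(deltas=[[0.001,0.0003,0,0],[0.001,0.0003,0,0],[0,0,0,0]])

```text
time: 14.45
tool_pos: [567.8, 52.6, 238.4]
tcp_rot: [-1.571, 0.001, -1.243]
contact_force: [-0.5, 4.9, -4.1]
grip_width: 21.5
```

arm_command(deltas=[[0.001,0.0005,0,0],[0.001,0.0005,0,0],[0,0,0,0]])

```text
time: 14.75
tool_pos: [568.5, 50.6, 237.5]
tcp_rot: [-1.571, 0.001, -1.243]
contact_force: [-0.8, 5.1, -3.6]
grip_width: 21.6
```

arm_command(deltas=[[0.001,0.0003,0,0],[0.001,0.0003,0,0],[0,0,0,0]])

```text
time: 15.05
tool_pos: [568.9, 49.4, 236.8]
tcp_rot: [-1.571, 0.002, -1.242]
contact_force: [-0.7, 7.4, -2.5]
grip_width: 21.8
```

arm_command(deltas=[[0.001,0.0003,0,0],[0,0,0,0]])

```text
time: 15.25
tool_pos: [569.0, 49.2, 236.4]
tcp_rot: [-1.571, 0.003, -1.242]
contact_force: [-1.9, 10.3, -3.7]
grip_width: 21.8
```

arm_command(deltas=[[0.001,0.0002,0,0],[0,0,0,0]])

```text
time: 15.45
tool_pos: [569.1, 49.0, 236.1]
tcp_rot: [-1.571, 0.004, -1.242]
contact_force: [-2.6, 12.2, -2.9]
grip_width: 21.8
```

arm_command(deltas=[[0.0007,0.0002,0,0],[0,0,0,0]])

```text
time: 15.65
tool_pos: [569.1, 48.8, 235.9]
tcp_rot: [-1.571, 0.005, -1.242]
contact_force: [-2.9, 14.3, -2.7]
grip_width: 21.6
```

arm_command(deltas=[[0.0005,0.0001,0,0],[0,0,0,0]])

```text
time: 15.85
tool_pos: [569.2, 48.7, 235.7]
tcp_rot: [-1.571, 0.006, -1.241]
contact_force: [-3.6, 15.7, -3.2]
grip_width: 21.6
```

arm_command(deltas=[[0.0005,0.0001,0,0],[0,0,0,0]])

```text
time: 16.05
tool_pos: [569.2, 48.6, 235.6]
tcp_rot: [-1.572, 0.007, -1.241]
contact_force: [-3.8, 17.6, -3.3]
grip_width: 22.1
```

arm_command(deltas=[[0.0004,0,0,0],[0,0,0,0]])

```text
time: 16.25
tool_pos: [569.3, 48.4, 235.6]
tcp_rot: [-1.572, 0.007, -1.241]
contact_force: [-3.1, 17.8, -3.2]
grip_width: 21.5
```

arm_command(deltas=[[0.0004,0,0,0],[0,0,0,0]])

```text
time: 16.45
tool_pos: [569.8, 46.8, 235.7]
tcp_rot: [-1.571, 0.004, -1.241]
contact_force: [-2.5, 9.1, -3.6]
grip_width: 21.9
```

arm_command(deltas=[[0,0,0,0],[0,0,0,0]])

```text
time: 16.65
tool_pos: [570.6, 44.6, 236.2]
tcp_rot: [-1.571, 0.001, -1.242]
contact_force: [-1.4, 5.9, -1.9]
grip_width: 21.9
```

Run:
```python
from fit import *
o=bot.get_obs();print(o['tool_pos'],o['contact_force'],o['time'])
a=s['img']; cv2.imwrite('pics/s7.png',a[:,:,::-1])
F=3
def f(i,r,c,k): return cv2.resize(i[r[0]:r[1],c[0]:c[1],::-1],None,fx=k,fy=k,interpolation=cv2.INTER_CUBIC)
cv2.imwrite('pics/t7.png',t['img'][:,:,::-1])
for n in('ring','flap'): print(n,find(s,n),find(t,n))
```

```text
[570.55664178  44.56863233 236.21063782] [-1.65399412  6.34984327 -2.65161481] 16.75
ring [([499.3, 360.6, 237.7], 0.8), ([591.1, 114.5, 105.7], 0.23)] [([482.9, 352.8, 194.2], 0.65)]
flap [([501.7, 363.1, 235.5], 0.76)] [([485.3, 350.6, 192.2], 0.64)]
```

arm_command(deltas=[[0.001,0,0,0],[0,0,0,0]])

```text
time: 17.15
tool_pos: [570.5, 44.4, 236.0]
tcp_rot: [-1.571, 0.003, -1.242]
contact_force: [-2.9, 9.2, -2.0]
grip_width: 22.0
```

arm_command(deltas=[[0.001,0,0,0],[0,0,0,0]])

```text
time: 17.35
tool_pos: [570.6, 44.3, 235.8]
tcp_rot: [-1.571, 0.004, -1.242]
contact_force: [-3.0, 12.6, -2.7]
grip_width: 22.0
```

arm_command(deltas=[[-0.003,0,0,0],[-0.004,0,0,0],[-0.004,0,0,0],[-0.003,0,0,0],[0,0,0,0]])

```text
time: 17.85
tool_pos: [566.8, 55.7, 236.2]
tcp_rot: [-1.571, -0.0, -1.242]
contact_force: [0.9, 0.3, -1.7]
grip_width: 22.1
```

```bash
python3 look.py o8.png 0
```

```text
[566.90163476  55.50520279 236.14599697] [-8.99877298e+01 -1.42512798e-02 -7.11961194e+01] [ 0.11905418 -0.47407392 -1.16154337]
crop origin 2954 1118
```

View pics/o8.png

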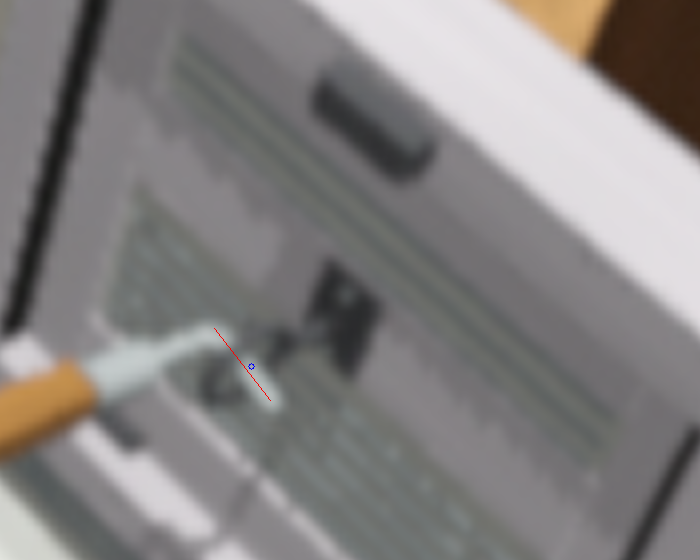

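The flap is upright in the frame, and the ring at about (245,360) sits on the predicted position for angle 0. The prong is free in the hole, so I'll unhook sideways and back off.

arm_command(deltas=[[0,0,-0.006,0],[0,0,-0.008,0],[0,0,-0.01,0],[0,0,0,0]])

```text
time: 18.35
tool_pos: [542.7, 47.4, 236.3]
tcp_rot: [-1.571, 0.0, -1.243]
contact_force: [0.6, 0.2, -1.0]
grip_width: 21.6
```

arm_command(deltas=[[0,0,-0.012,0],[0,0,-0.012,0],[0,0,-0.012,0],[0,0,0,0],[0,0,0,0]])

```text
time: 18.85
tool_pos: [510.4, 36.2, 236.4]
tcp_rot: [-1.57, -0.0, -1.243]
contact_force: [0.7, -0.2, -1.5]
grip_width: 21.9
```

arm_command(deltas=[[0.03,0,0,0],[0.037,-0.0075,0.0013,0],[0,0,0,0],[0,0,0,0],[0,0,0,0]])

```text
time: 19.35
tool_pos: [532.7, -26.1, 243.2]
tcp_rot: [-1.571, 0.001, -1.242]
contact_force: [0.4, 0.6, -1.3]
grip_width: 21.9
```

Run:
```python
from h import *
o=bot.get_obs();print(o['tool_pos'],o['tcp_rot'],o['time'])
for n,b in(('top',(slice(195,235),slice(160,235))),('scene',(slice(170,235),slice(330,400)))):
    p=cap(n); a=cv2.imread('pics/'+n[0]+'3.png')
    q=p['img'][:,:,::-1]
    # pixel shift of the pole tip patch
    from numpy import float32
    bb={'top':(150,200,190,225),'scene':(355,165,385,200)}[n]
    T=a[bb[1]:bb[3],bb[0]:bb[2]].copy(); S=q[bb[1]-6:bb[3]+6,bb[0]-6:bb[2]+6].copy()
    m=cv2.matchTemplate(S,T,cv2.TM_CCOEFF_NORMED); _,v,_,l=cv2.minMaxLoc(m); 
    d=np.abs(a[bb[1]:bb[3],bb[0]:bb[2]].astype(int)-q[bb[1]:bb[3],bb[0]:bb[2]]).mean()
    # restrict to pole via the network
    M=vision.regions_of(p,'pole_mid'); x=M and np.nonzero(M[0]['mask'])
    print(n,v,(l[0]-6,l[1]-6),d, M and (M[0]['confidence'],x[1].min(),x[1].max(),x[0].min(),x[0].max()))
    h0=proj(p,np.array([468.7,226.8,254.9])); print(h0, proj(p,np.array([468.7+.32*5,226.8-.947*5,254.9])))
```

```text
[532.74521729 -26.05774434 243.24128701] [-1.57116549e+00  8.02246959e-04 -1.24234676e+00] 19.35
top 0.9544732570648193 (0, 0) 5.297 (0.86, np.int64(168), np.int64(339), np.int64(160), np.int64(217))
[169.90672308 209.80803935] [171.6390991  209.24323457]
scene 0.9063723087310791 (0, 0) 8.135873015873015 (0.71, np.int64(224), np.int64(374), np.int64(175), np.int64(238))
[370.5895592  178.89751111] [369.29230134 179.46080289]
```

arm_command(deltas=[[0.035,0,-0.021,0],[0.035,0,-0.021,0],[0.035,0,-0.021,0],[0.035,0,-0.021,5],[0.0344,0,-0.0204,5]])

```text
time: 20.05
tool_pos: [486.6, -225.7, 243.7]
tcp_rot: [-1.57, -0.0, -1.42]
contact_force: [1.1, 0.3, -1.3]
grip_width: 21.7
```

arm_command(deltas=[[0,0.03,0,0],[0,0.04,0,0],[0,0.03,0,0],[0,0,0,0],[0,0,0,0]])

```text
time: 20.55
tool_pos: [487.3, -224.4, 144.2]
tcp_rot: [-1.571, 0.0, -1.417]
contact_force: [0.2, -0.1, -0.4]
grip_width: 21.6
```

Run:
```python
from h import *
o=bot.get_obs();x=o['tool_pos'];psi=o['tcp_rot'][2];print(x,psi,o['contact_force'])
d=np.array([490.2,-224.9])-x[:2];print('tx',d@[np.cos(psi),np.sin(psi)],'tz',d@[-np.sin(psi),np.cos(psi)],'twist',np.degrees(psi+1.417))
```

```text
[ 487.2607357  -224.43435767  144.19016118] -1.41658691040675 [ 0.18231554 -0.13377241 -0.44301741]
tx 0.9115845799710054 tz 2.8328626830388415 twist 0.023668290253996666
```

arm_command(deltas=[[0.001,0,0.0028,0],[0,0.03,0,0],[0,0.03,0,0],[0,0.015,0,0],[0,0,0,0]])

```text
time: 21.05
tool_pos: [489.8, -224.9, 68.2]
tcp_rot: [-1.572, 0.001, -1.417]
contact_force: [0.3, 0.5, -1.4]
grip_width: 21.5
```

arm_command(deltas=[[0,0,0,0],[0,0.006,0,0],[0,0,0,0]])

```text
time: 21.35
tool_pos: [490.2, -225.4, 63.2]
tcp_rot: [-1.57, -0.001, -1.417]
contact_force: [-0.5, 0.1, -2.0]
grip_width: 21.7
```

arm_command(deltas=[[0,0.006,0,0],[0,0.006,0,0],[0,0.003,0,0],[0,0,0,0]])

```text
time: 21.75
tool_pos: [489.4, -224.9, 46.8]
tcp_rot: [-1.572, 0.001, -1.417]
contact_force: [0.3, 1.0, -1.4]
grip_width: 21.8
```

arm_command(deltas=[[0,0.002,0,0],[0,0.001,0,0],[0,0,0,0]])

```text
time: 22.05
tool_pos: [489.9, -225.3, 44.8]
tcp_rot: [-1.57, -0.0, -1.417]
contact_force: [-0.8, -0.9, 1.2]
grip_width: 22.0
```

arm_command(deltas=[[0,0,0,0],[0,0,0,0],[0,0,0,0],[0,0,0,0],[0,0,0,0]], claw=0)

```text
time: 22.55
tool_pos: [489.8, -225.2, 44.6]
tcp_rot: [-1.571, 0.0, -1.417]
contact_force: [0.1, 0.3, -0.4]
grip_width: 57.3
```

arm_command(deltas=[[0,0,0,0],[0,0,0,0],[0,0,0,0],[0,0,0,0],[0,0,0,0]])

```text
time: 23.05
tool_pos: [489.7, -225.2, 44.5]
tcp_rot: [-1.571, 0.0, -1.417]
contact_force: [-0.7, 0.3, 0.6]
grip_width: 91.5
```

arm_command(deltas=[[0,-0.02,0,0],[0,-0.04,0,0],[0,-0.04,0,0],[0,-0.05,0,0],[0,-0.05,0,0]])

```text
time: 23.55
tool_pos: [489.3, -224.9, 246.3]
tcp_rot: [-1.571, 0.001, -1.417]
contact_force: [1.8, -0.9, -0.2]
grip_width: 91.9
```

arm_command(deltas=[[0,-0.03,0,0],[0,-0.03,0,0],[0,0,0,0],[0,0,0,0]])

```text
time: 23.95
tool_pos: [489.7, -225.2, 304.7]
tcp_rot: [-1.57, -0.001, -1.417]
contact_force: [-0.3, -0.3, -0.7]
grip_width: 91.4
```

Run:
```python
from fit import *
o=bot.get_obs();print(o['tool_pos'],o['time'],o['contact_force'])
p=cap('wrist','w9.png'); 
# compare with the start: project the old wood-end points and board marks
for c in((460.6,-29.2,67),(520.4,-419.8,67),(490.5,-224.5,67)): print(proj(p,c).round(1))
I=p['img'].astype(int)
for r in(20,60,100,150,200,250): print(r,[int(v) for v in I[r,262:312:3,0]])
for P,n in((s,'scene'),(t,'top')):
    a=cv2.imread(f'pics/{n}.png'); d=np.abs(a.astype(int)-P['img'][:,:,::-1]).max(2)
    for k in('mug','can','keyboard','mouse','gamepad','headset','pole_mid'):
        m=vision.regions_of(P,k)
        if m: print(n,k,round(m[0]['confidence'],2),'diff',round(d[m[0]['mask']].mean(),1),find(P,k,1))
t2=t
for b in((243,205,262,225),(380,192,400,210)):
    a=cv2.imread('pics/top.png');T=a[b[1]:b[3],b[0]:b[2]].copy();S=t['img'][b[1]-5:b[3]+5,b[0]-5:b[2]+5,::-1].copy()
    _,v,_,l=cv2.minMaxLoc(cv2.matchTemplate(S,T,cv2.TM_CCOEFF_NORMED)); print('pole end shift px',l[0]-5,l[1]-5,round(v,3))
```

```text
[ 489.27300736 -224.87467854  303.18082327] 24.05 [ 0.35573223 -0.20657407  0.71335122]
[278.6 -28.8]
[277.8 325.9]
[278.1 174.7]
20 [137, 136, 109, 178, 199, 197, 185, 177, 179, 136, 217, 207, 205, 223, 217, 200, 193]
60 [119, 86, 88, 176, 194, 186, 191, 189, 185, 120, 132, 123, 124, 115, 118, 120, 218]
100 [71, 68, 70, 98, 109, 123, 125, 126, 120, 79, 89, 80, 83, 83, 85, 221, 223]
150 [117, 85, 86, 114, 125, 131, 132, 120, 98, 108, 109, 106, 100, 107, 104, 221, 198]
200 [110, 75, 74, 138, 159, 165, 170, 171, 158, 103, 103, 110, 102, 106, 197, 201, 213]
250 [51, 49, 53, 157, 190, 187, 174, 164, 144, 50, 90, 105, 109, 106, 226, 228, 222]
scene mug 0.75 diff 8.7 [([389.8, 136.5, 61.3], 0.81)]
scene can 0.6 diff 6.4 [([589.1, 114.0, 106.9], 0.79)]
scene keyboard 0.67 diff 4.9 [([713.6, -11.2, 21.1], 0.68)]
scene mouse 0.88 diff 4.3 [([716.8, -275.4, 37.5], 0.82)]
scene gamepad 0.72 diff 8.9 [([335.9, -416.3, 36.4], 0.57)]
scene headset 0.97 diff 5.1 [([661.2, -528.5, 64.4], 0.82)]
scene pole_mid 0.6 diff 14.8 [([496.8, -222.4, 66.1], 0.57)]
top mug 0.88 diff 8.9 [([369.9, 142.3, 7.5], 0.74)]
top keyboard 0.63 diff 6.3 [([704.3, -5.5, 26.8], 0.94)]
top mouse 0.92 diff 6.5 [([721.5, -269.0, 41.1], 0.75)]
top gamepad 0.85 diff 9.7 [([321.2, -421.5, 37.9], 0.72)]
top headset 0.96 diff 6.7 [([636.6, -538.0, 62.5], 0.58)]
top pole_mid 0.93 diff 18.6 [([471.1, -91.7, 65.0], 0.94)]
pole end shift px 0 0 0.951
pole end shift px 0 -1 0.613
```

Run:
```python
from fit import *
print('ring',find(s,'ring'),'expect shut',vent(V,ringv(0)))
def sh(a,q,b,l):
    T=a[b[1]:b[3],b[0]:b[2]].copy();S=q[b[1]-5:b[3]+5,b[0]-5:b[2]+5].copy()
    _,v,_,k=cv2.minMaxLoc(cv2.matchTemplate(S,T,cv2.TM_CCOEFF_NORMED)); print(l,k[0]-5,k[1]-5,round(v,3))
q=s['img'][:,:,::-1]; a=cv2.imread('pics/scene.png')
sh(a,q,(282,218,314,240),'hook end');sh(a,q,(162,250,190,270),'tail')
sh(cv2.imread('pics/s7.png'),q,(400,175,470,250),'flap vs just shut')
print(bot.get_obs()['grip_width'],bot.get_obs()['time'])
job.close_job()
```

```text
ring [([500.8, 364.8, 235.1], 0.91)] expect shut [504.05546395 311.46362557 248.        ]
hook end 0 0 0.992
tail 0 1 0.985
flap vs just shut 0 0 0.998
91.73770866882161 25.6
the job is handed in; nothing more can be done
```

The flap is shut and the pole is back in its rest. The job was handed in at 25.6 s of the 72 s allowed.

- **Closing the flap:** I took the pole off its rest, put the hook through the ring and pulled slowly. Swinging the flap took about 6 N, and the catch let go at about 18 N, below the 25 N limit. The tool then moved the expected 5 mm or so. The force climbed again against the stop, to about 13 N. A close picture then showed the ring where it should be with the flap at 0.
- **Returning the pole:** I unhooked sideways without any contact force and laid the pole back. It settled at the pick-up height to within 1 mm. In the last scene picture the hook end matches the start to within a pixel and the tail end is off by 1 pixel. The flap looks unchanged since it snapped shut.
- **Other things on the desk:** All are within network accuracy of where they started. The top camera did not pick up the can in the last check, but the scene camera did, in its original place.

Some checks disagreed:
- **Ring position:** At the end the ring network put the ring about 55 mm from my predicted shut position. It had also been well off when the flap was open, so I relied on the picture and the force readings.
- **Tail end match:** The top-camera match of the pole's tail end was weak, at 0.61. I put this down to the gripper shading that spot, and the scene camera's match was 0.985.
- **Final wrist picture:** I could not view it, because the limit of 12 pictures had been reached. I checked it by pixel values only.

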